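# Gather vial caps in the corner of a tote

### The job

One vial cap has been left on the bench: put it into the pale grey tote with the other three while the tote stands flat, and let go of it. Then take the tote by its upright grip tab, lift it clear of the bench, just a few centimetres, and tip it about 35 degrees so that all four caps slide together into the corner opposite the tab; finish while holding the tote still in the air like this, and do not put it down or let go. Leave the jar, the keypad and the holder where they are.

Things in the scene. Friction and masses are not known exactly. Their poses are not given: they have to be found in the camera images.
- tote: Open pale grey plastic tote, loose on the bench, 180 mm (its x) by 140 mm (its y), walls 42 mm high, walls and floor 3 mm thick, 150 to 300 g. Origin: centre of its underside; z up out of its mouth. An upright grip tab stands across its (+x, +y) corner, which points roughly away from the robot. Caps must gather in the (-x, -y) corner, diagonally across from the tab.
- tote_tab (a point): Middle of the free part of the grip tab, at (69, 49, 66) mm in the tote's frame, axes as the tote's. The tab is a flat plate at 45 degrees to the walls: 8 mm thick along the tote's (1, 1, 0) direction, 46 mm wide along (1, -1, 0), its top 86 mm above the underside, 44 mm above the rim. The fingers hold it well with a firm grip (about 100 N).
- tote_corner (a point): Inside bottom corner where the caps must gather, diagonally across from the tab, at (-87, -67, 3) mm in the tote's frame. The inside is slick: caps begin to slide at about 10 to 12 degrees, and at 35 degrees of tilt down the tote's (-1, -1, 0) direction all run into this corner within two seconds.
- tote_foot (a point): Outside bottom corner below it, at (-90, -70, 0) mm in the tote's frame: the tote's lowest point when it is tipped.
- stray: Black ribbed plastic vial cap, a solid disc 24 mm in diameter and 20 mm tall, 15 g, standing alone on the bench to the left or right of the tote. Origin: centre of its underside; z is its axis. Slick plastic: inside the tote it slides like the others.
- cap0: Black ribbed plastic vial cap, a solid disc 24 mm in diameter and 20 mm tall, 15 g, standing on the tote's floor away from the corner at the start. Origin: centre of its underside; z is its axis. Slick plastic: inside the tote it slides like the others.
- cap1: Black ribbed plastic vial cap, a solid disc 24 mm in diameter and 20 mm tall, 15 g, standing on the tote's floor away from the corner at the start. Origin: centre of its underside; z is its axis. Slick plastic: inside the tote it slides like the others.
- cap2: Black ribbed plastic vial cap, a solid disc 24 mm in diameter and 20 mm tall, 15 g, standing on the tote's floor away from the corner at the start. Origin: centre of its underside; z is its axis. Slick plastic: inside the tote it slides like the others.
- reagent: Bystander: small closed reagent jar with a black cap, 54 mm in diameter, 85 mm tall, 180 g, standing on the other side of the tote from the stray cap. Origin: centre of its underside.
- keypad: Bystander: black handheld keypad terminal lying on the bench beyond the tote to the left, 200 by 85 by 30 mm. Origin: centre of its underside; x along its length.
- holder: Bystander: black and clear plastic stand for the keypad, 120 by 110 mm, about 115 mm tall, on the bench beyond the tote to the right. Origin: centre of its base's underside.

How it is judged (in metres and radians):
On the way, in this order (a step that is already met when the one before it is completed fails the run):
1. the stray cap lies in the tote, let go, with the tote flat on the bench (x of stray in the frame of tote between -0.088 and 0.088 m and y of stray in the frame of tote between -0.068 and 0.068 m and z of stray in the frame of tote between -0.002 and 0.035 m and angle between tote's own z axis and vertical below 0.1 rad and height (world z) of tote below 0.01 m and contact force between the fingers and stray below 0.1 N), for 0.2 s.
2. the tote is held in the air, tipped, with all four caps in the corner opposite the tab (angle between tote's own z axis and vertical between 0.4 and 0.95 rad and height (world z) of tote_foot between 0.012 and 0.15 m and contact force between the fingers and tote above 1 N and distance between each of cap0, cap1, cap2, stray and tote_corner below 0.09 m), for 0.3 s.
At the end, for the whole second after the job is handed in: The gripper holds the tote still (under 30 mm/s), its lowest corner 12 to 150 mm above the bench, tipped 23 to 54 degrees from level, and all four caps have their undersides' centres within 90 mm of the inside bottom corner opposite the tab (all of step 2 and linear speed of tote below 0.03 m/s and angular speed of tote below 0.15 rad/s); the arm keeps its last pose, push and grip.
It fails at once if the jar is moved by more than 25 mm (distance of reagent from where it was at the start of the episode above 0.025 m).
It fails at once if the keypad is moved by more than 25 mm (distance of keypad from where it was at the start of the episode above 0.025 m).
It fails at once if the holder is moved by more than 25 mm (distance of holder from where it was at the start of the episode above 0.025 m).
It also fails if it takes over 51 s, if anything falls off the work surface, if the arm or the gripper's body presses on something with over 40 N, if the wrist force passes 120 N, or if a joint passes its speed limit or range.

### The arm

A 6-joint arm with a two-finger parallel gripper is mounted at the origin on the work surface. World frame = base frame: x ahead of the robot, y to its left, z up, the work surface at z = 0. Lengths are in m, angles in degrees, forces in N, time in s.
With the tool pointing down it reaches from about 0.275 to 0.85 m from the base axis. Payload 5.2 kg.
Tool frame: the origin (TCP) lies on the centre line of the jaws, within the pads' length; the fingertips stand 11 mm ahead of it and the grasp point (between the pads) lies 8 mm behind it; z points along the fingers, y is the direction in which the jaws open and shut (so a half turn about z gives the same grasp; the last joint's range is limited). The gripper opens to 85 mm and grips with 20 to 120 N. Pads are 22 mm wide; open, the fingers measure 114 mm over their backs; the gripper's body (76 mm by 85 mm) begins 54 mm behind the grasp point. The pads swing forward as they close: fully open they stand 13 mm farther back than shut.
Start: joints at [58.912, 14.817, 87.949, -0, 77.235, -11.62], TCP at [0.183, 0.519, 0.242] pointing down, gripper open.
Joint ranges: [-179.93, 179.93], [-52.35, 119.4], [10.71, 147.94], [-69.91, 249.91], [12.55, 155.21], [-178.61, 178.61]. Speed limits (degrees/s): [147.25, 147.25, 180, 180, 180, 180].

### API

Orientations are given as [roll, pitch, yaw] about the fixed x, y, z axes, in that order (R = Rz(yaw) Ry(pitch) Rx(roll)).
In Python, from rig import monitor, imaging, env gives the robot as it stands.
- The arm moves only by the shell command python3 -m crank 'ROWS' [FORCE]. ROWS is text: rows parted by semicolons, each of 7 numbers parted by spaces: the turn, a rotation vector about the world's x, y, z in degrees, then the shift along the world's x, y, z in m, then the opening, from -1 (shut) to 1 (fully open), so that 0 is half open. In form: ax ay az x y z gripper; .... A call has 1 to 5 rows; each row is the pose to reach, as a shift and turn from the pose commanded when the call began; what a row does not reach only later rows make up. A row lasts 1/10 s, in which the tool goes at most 50 mm and 8.59 degrees, less where a joint would pass 70% of its speed; a pose out of reach is approached as far as the arm can. A call with a gripper value outside its range is refused whole. The fingers move at their own pace and stop on an object; FORCE is the grip in N (left out, the last holds). Time passes only in rows, so rows that repeat a pose let the fingers close. It gives the time, the measured TCP pose, the force and the opening at its end, in the units of the state.
- monitor.observe(): the state, without advancing time (a new reading comes with each control period).
- imaging.snapshot(name): name is "scene" or "top" or "wrist"; returns a dict with "color" (384x512x3 uint8, red, green, blue), "range_z" (384x512 float32, m along the optical axis (not along the pixel's ray), 0 where there is no reading), "mtx" (3x3 intrinsics, pixels), "k1" (the pictures are not rectified: a ray, as slopes to the right and down, at radius r is drawn at 1 + k1 r^2 times it, then the intrinsics apply), "world_to_cam" (4x4, takes a point from world to camera coordinates); the wrist camera has in their place "mount" (4x4, takes a point from camera to tool coordinates, whose origin is the TCP and whose axes are the flange's). Camera axes: x right, y up, looking along -z (the intrinsics and any distortion apply to the point x, -y, -z); pixel columns grow to the right and rows downward; lengths in m; the calibration is good to about 2 mm. A picture is of the moment at which its call begins: read the wrist's pose just before it.
- env.finish_job(): hands the job in, once; it reports no verdict.
Trained networks look in a picture, given as the dict that the camera call returned (one of the last four; its "shot" number tells which), for a name from the list of things; names that differ only in an ending like _2 or _b are one class to them, and where a whole thing is asked for, a point or a joint stands for the part that bears it (a point fixed in the world has none). Each returns a list of dicts, best first, with "p" (0 to 1); they miss things now and then, are a little off and sometimes report something else, mostly with a low value. They report only what shows in the picture. A call takes as long as a camera call.
- imaging.boxes_of(picture, target): "at" ([column, row] as shares, 0 to 1, of the picture: columns of its width, rows of its height, amid what is visible of it).
- imaging.trace(picture, target): "region" (384x512 bool, what is visible of it) and "at" ([column, row] as shares, 0 to 1, of the picture: columns of its width, rows of its height, amid what is visible of it).
The state is a dict: "time_s": time; "joint_positions": joint angles; "dq": joint speeds; "effort": joint torques, N m; "tcp_pos": TCP position; "eef_rot": TCP orientation; "contact_force": force on the tool from outside, world axes, zero at the start; "torque": the same for the moment, N m; "finger_gap": finger opening in m.
Only numpy, scipy, OpenCV 4.12 (cv2) and the standard library are available. Lean on these libraries where they do the work, as an engineer would, in place of code of your own. Each camera call takes 0.05 s, during which the arm holds its last target.

## Working session

There is one attempt and no reset: what is moved stays moved. The work goes in short steps, Python scripts to look and compute and a shell command to move; the robot and the scene stay as the last step left them, time stands still between calls to the robot, and variables do not carry over. Pictures are saved under pics/ and viewed, and the job is handed in when it is done.

```bash
ls; mkdir -p pics; cat > h.py <<'E'
import numpy as np, cv2
from rig import monitor, imaging, env
from scipy.spatial.transform import Rotation as R
def cam2world(s):
    if "world_to_cam" in s: return np.linalg.inv(np.array(s["world_to_cam"]))
    o=s["_st"]; T=np.eye(4); T[:3,:3]=R.from_euler('xyz',o["eef_rot"],degrees=True).as_matrix(); T[:3,3]=o["tcp_pos"]
    return T@np.array(s["mount"])
def snap(n,f=None):
    o=monitor.observe(); s=imaging.snapshot(n); s["_st"]=o
    if f: cv2.imwrite("pics/"+f,cv2.cvtColor(s["color"],cv2.COLOR_RGB2BGR))
    return s
def rays(s,uv):
    uv=np.asarray(uv,float).reshape(-1,1,2)
    return cv2.undistortPoints(uv,np.array(s["mtx"],float),np.array([s["k1"],0,0,0,0],float)).reshape(-1,2)
def world(s,mask):
    v,u=np.nonzero(mask&(s["range_z"]>0)); z=s["range_z"][v,u]
    r=rays(s,np.c_[u,v]); P=np.c_[r[:,0]*z,-r[:,1]*z,-z,np.ones(len(z))]
    return (cam2world(s)@P.T).T[:,:3], np.c_[u,v]
def onplane(s,uv,h):
    T=cam2world(s); r=rays(s,uv); d=np.c_[r[:,0],-r[:,1],-np.ones(len(r))]@T[:3,:3].T; o=T[:3,3]
    return o+d*((h-o[2])/d[:,2])[:,None]
E
python3 - <<'E'
from h import *
print(monitor.observe())
for n in ["scene","top"]:
    s=snap(n,n+"0.png")
    for t in ["tote","stray","cap0","reagent","keypad","holder","tote_tab"]:
        for d in imaging.trace(s,t)[:5]:
            m=d["region"]
            P,_=world(s,m)
            print(n,t,round(d["p"],2),np.array(d["at"])*[512,384],m.sum(),np.median(P,0).round(3) if len(P) else None, np.percentile(P,[2,98],axis=0).round(3).tolist() if len(P) else None)
E
```

```text
pics
{'time_s': 0.0, 'joint_positions': array([ 5.89117624e+01,  1.48588365e+01,  8.80109195e+01,  1.05299889e-04,
        7.72355296e+01, -1.16205020e+01]), 'dq': array([-0.02230095, -0.05056331, -0.06275201,  0.00047658,  0.04244745,
       -0.01946357]), 'effort': array([-4.46043987e-04, -4.46040165e+01, -2.90561485e+01, -6.62018538e-04,
        1.17759148e-02,  1.19381693e-05]), 'tcp_pos': array([0.18301814, 0.5181147 , 0.24147976]), 'eef_rot': array([-1.79896893e+02, -2.13080619e-02,  1.60532222e+02]), 'contact_force': array([ 0.59873067,  0.16506186, -0.13268015]), 'torque': array([-0.0614414 ,  0.00181807,  0.01032108]), 'finger_gap': 0.08562976442634607}
scene tote 0.76 [262.912  206.2848] 4228 [0.54  0.017 0.008] [[0.464, -0.079, -0.0], [0.636, 0.113, 0.076]]
scene cap0 0.57 [247.3984 205.5936] 89 [ 0.567 -0.006  0.021] [[0.553, -0.017, 0.007], [0.572, 0.003, 0.025]]
scene cap0 0.39 [241.8176 188.8896] 98 [ 0.526 -0.047  0.02 ] [[0.511, -0.059, 0.005], [0.533, -0.037, 0.025]]
scene reagent 0.84 [182.8864 139.8144] 638 [ 0.443 -0.246  0.056] [[0.407, -0.277, 0.002], [0.455, -
[... 625 characters left out ...]
0.003] [[0.471, -0.078, -0.0], [0.623, 0.111, 0.073]]
top stray 0.47 [254.3104 201.408 ] 4541 [0.553 0.02  0.003] [[0.471, -0.078, -0.0], [0.623, 0.111, 0.073]]
top stray 0.4 [130.7136 220.416 ] 93 [0.488 0.314 0.019] [[0.477, 0.306, 0.005], [0.498, 0.327, 0.023]]
top cap0 0.61 [268.3904 199.1808] 83 [ 0.557 -0.007  0.022] [[0.547, -0.019, 0.013], [0.568, 0.003, 0.025]]
top keypad 0.56 [152.4224 148.1088] 2690 [0.665 0.297 0.029] [[0.574, 0.248, 0.01], [0.761, 0.35, 0.033]]
top holder 0.76 [381.696  159.5136] 2734 [ 0.672 -0.28   0.031] [[0.616, -0.329, 0.003], [0.728, -0.211, 0.109]]
top tote_tab 0.67 [259.3792 203.0976] 4526 [0.551 0.018 0.003] [[0.471, -0.078, -0.0], [0.622, 0.11, 0.072]]
```

```bash
python3 - <<'E'
from h import *
s=snap("top","t.png")
M=imaging.trace(s,"tote")[0]["region"]
P,uv=world(s,cv2.dilate(M.astype(np.uint8),np.ones((9,9)))>0)
for lo,hi,n in [(.034,.05,'rim'),(.055,.095,'tab')]:
    q=P[(P[:,2]>lo)&(P[:,2]<hi)]; r=cv2.minAreaRect((q[:,:2]*1000).astype(np.float32)); print(n,len(q),q.mean(0),r,cv2.boxPoints(r).round().tolist())
    if n=='tab': print(q.round(3)[:60])
c=s["color"][60:330,60:470]; cv2.imwrite("pics/top1.png",cv2.cvtColor(cv2.resize(c,None,fx=1.9,fy=1.9,interpolation=cv2.INTER_CUBIC),cv2.COLOR_RGB2BGR))
E
```

```text
Traceback (most recent call last):
IndexError: list index out of range
```

View pics/scene0.png

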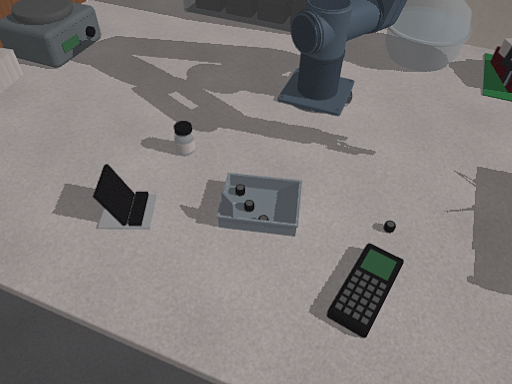

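The scene view shows the tote at about (260,205) with three caps in it, the stray at (390,227), the jar at (184,138), the keypad at (366,288) and the holder at (122,207). Next I measure the tote from the top view.

```bash
python3 - <<'E'
from h import *
s=snap("top","t.png")
P,uv=world(s,np.ones((384,512),bool))
k=(P[:,0]>.43)&(P[:,0]<.67)&(P[:,1]>-.12)&(P[:,1]<.15); P=P[k];uv=uv[k]
for lo,hi,n in [(.036,.05,'rim'),(.055,.095,'tab')]:
    q=P[(P[:,2]>lo)&(P[:,2]<hi)]; r=cv2.minAreaRect((q[:,:2]*1000).astype(np.float32)); print(n,len(q),q.mean(0),r,cv2.boxPoints(r).round().tolist())
    if n=='tab': print(q.round(3)[:60].tolist())
s2=snap("scene")
P2,_=world(s2,np.ones((384,512),bool)); q=P2[(P2[:,0]>.43)&(P2[:,0]<.67)&(P2[:,1]>-.12)&(P2[:,1]<.15)]
for lo,hi in [(.036,.05),(.055,.095)]:
    w=q[(q[:,2]>lo)&(q[:,2]<hi)]; r=cv2.minAreaRect((w[:,:2]*1000).astype(np.float32)); print('scene',len(w),w.mean(0),r,w[:,2].max())
for S,Q in ((s,world(s,np.ones((384,512),bool))[0]),(s2,P2)):
    w=Q[(abs(Q[:,0]-.488)<.04)&(abs(Q[:,1]-.314)<.04)&(Q[:,2]>.008)]; print('stray',len(w),w.min(0),w.max(0),w[w[:,2]>.016].mean(0))
print(P2[(abs(P2[:,0]-.5)<.1)&(abs(P2[:,1]-.18)<.03)][:,2].mean())
c=s["color"][60:330,60:470]; cv2.imwrite("pics/top1.png",cv2.cvtColor(cv2.resize(c,None,fx=1.9,fy=1.9,interpolation=cv2.INTER_CUBIC),cv2.COLOR_RGB2BGR))
c=s2["color"][150:250,190:330]; cv2.imwrite("pics/sc1.png",cv2.cvtColor(cv2.resize(c,None,fx=5,fy=5,interpolation=cv2.INTER_CUBIC),cv2.COLOR_RGB2BGR))
E
```

```text
rim 772 [0.54642999 0.01678498 0.04112171] ((548.482666015625, 17.080833435058594), (147.02711486816406, 186.391357421875), 14.295454025268555) [[454.0, 89.0], [500.0, -91.0], [643.0, -55.0], [597.0, 126.0]]
tab 134 [ 0.61053561 -0.0374642   0.07716362] ((611.9212646484375, -37.69053649902344), (45.203887939453125, 8.200735092163086), 59.66261672973633) [[597.0, -55.0], [604.0, -59.0], [627.0, -20.0], [620.0, -16.0]]
[[0.624, -0.02, 0.087], [0.625, -0.022, 0.085], [0.624, -0.024, 0.087], [0.622, -0.018, 0.085], [0.622, -0.02, 0.084], [0.622, -0.022, 0.086], [0.622, -0.025, 0.086], [0.623, -0.027, 0.083], [0.62, -0.018, 0.082], [0.619, -0.02, 0.085], [0.62, -0.022, 0.084], [0.62, -0.025, 0.085], [0.62, -0.027, 0.085], [0.62, -0.029, 0.086], [0.62, -0.031, 0.085], [0.62, -0.018, 0.076], [0.619, -0.02, 0.08], [0.618, -0.023, 0.082], [0.617, -0.025, 0.085], [0.617, -0.027, 0.086], [0.618, -0.029, 0.085], [0.618, -0.032, 0.085], [0.618, -0.034, 0.084], [0.62, -0.019, 0.067], [0.619, -0.021, 0.072], [0.617, -0.023, 0.077], [0.616, -0.025, 0.082], [0.615, -0.027, 0.084], [0.615, -0.029, 0.0
[... 636 characters left out ...]
.041, 0.084], [0.611, -0.043, 0.085], [0.612, -0.045, 0.085], [0.617, -0.024, 0.055], [0.616, -0.026, 0.059]]
scene 761 [0.55713443 0.01847818 0.04094209] ((548.3446655273438, 16.687728881835938), (151.62228393554688, 186.40106201171875), 14.083671569824219) 0.04999576293907804
scene 167 [ 0.61739631 -0.03580931  0.07439484] ((615.339599609375, -37.36534881591797), (48.35443115234375, 9.225217819213867), 58.063804626464844) 0.08747558837958624
stray 94 [0.47640018 0.30497763 0.00882975] [0.50055008 0.32820654 0.02175059] [0.48814691 0.317145   0.0193097 ]
stray 100 [0.47833158 0.30558639 0.00843192] [0.50222961 0.33016496 0.02280912] [0.49118051 0.3183853  0.01998182]
-0.00013969067138262944
```

View pics/top1.png

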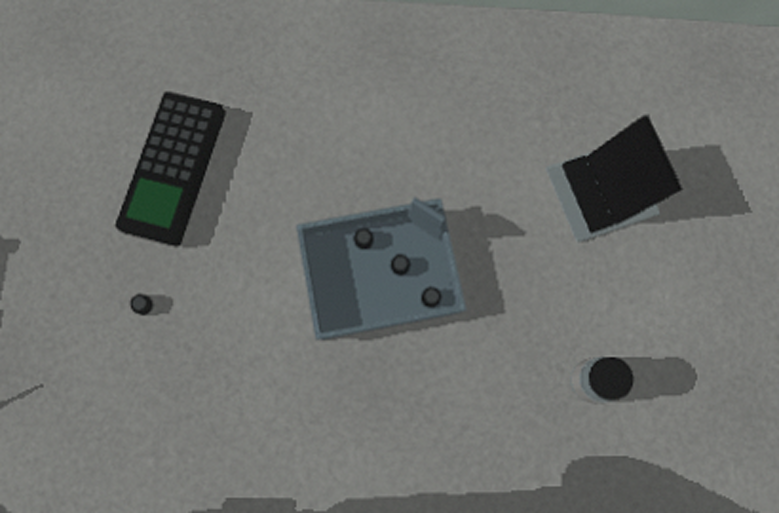

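View pics/sc1.png

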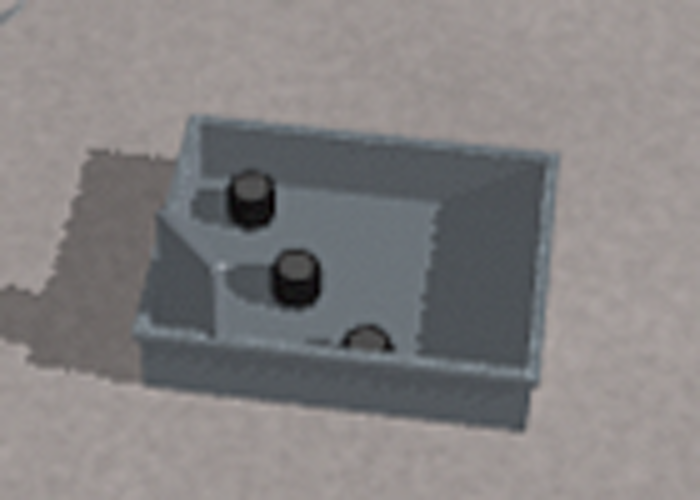

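The top view shows the tab at crop pixel (427,215), the tote's far-right corner, with the three caps at (363,237), (400,264) and (431,296). The stray is at (141,304). Measured in the world frame:

| Item | Position (m) | Check |
|---|---|---|
| Tote centre | (0.548, 0.017), yaw about -75.8° | Rim fit 147 x 186 mm, roughly the given size |
| Tab | (0.612, -0.037) | Matches the tote model |
| Stray | (0.489, 0.317) | Top at z = 0.02, as expected |

Now I move to the stray.

```bash
python3 -m crank '0 0 0 .038 -.025 -.016 1; 0 0 0 .076 -.05 -.032 1; 0 0 0 .114 -.075 -.048 1; 0 0 0 .152 -.1 -.064 1; 0 0 0 .19 -.125 -.08 1' 30; python3 -m crank '0 0 0 .038 -.025 -.01 1; 0 0 0 .076 -.05 -.02 1; 0 0 0 .116 -.076 -.03 1;0 0 0 .116 -.076 -.06 1;0 0 0 .116 -.076 -.06 1'; python3 - <<'E'
from h import *
print(monitor.observe()["tcp_pos"])
s=snap("wrist","w1.png")
P,_=world(s,np.ones((384,512),bool))
w=P[(abs(P[:,0]-.489)<.035)&(abs(P[:,1]-.317)<.035)&(P[:,2]>.01)&(P[:,2]<.03)]
if len(w): print(len(w),w.min(0),w.max(0),w[w[:,2]>.017].mean(0))
E
```

```text
time_s: 1.5
tcp_pos: [0.3746, 0.3925, 0.1619]
eef_rot: [180.0, 0.0, 160.6]
contact_force: [0.9, 0.5, -0.8]
finger_gap: 0.0856
time_s: 2.0
tcp_pos: [0.4879, 0.3153, 0.0986]
eef_rot: [-179.7, -0.3, 160.4]
contact_force: [-1.8, -0.1, -1.3]
finger_gap: 0.0854
[0.48792304 0.3153245  0.09861988]
894 [0.47555192 0.30720603 0.01032673] [0.50064135 0.3322199  0.02070169] [0.48767382 0.31989036 0.01865752]
```

View pics/w1.png

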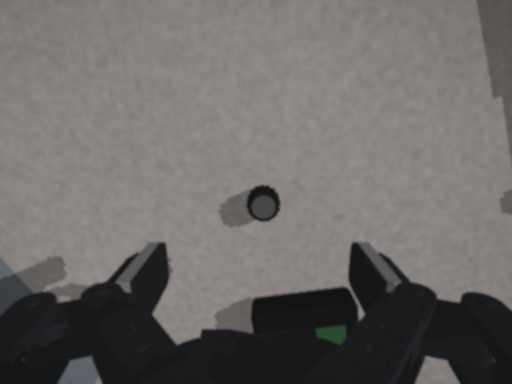

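The wrist view shows the cap at (263,203), upright and centred between the jaws, and the keypad clear at the bottom. I go straight down and grip.

```bash
python3 -m crank '0 0 0 0 .001 -.03 1; 0 0 0 0 .001 -.06 1; 0 0 0 0 .001 -.087 1; 0 0 0 0 .001 -.087 1; 0 0 0 0 .001 -.087 -.6' 30; python3 -m crank '0 0 0 0 0 0 -.7;0 0 0 0 0 0 -.7;0 0 0 0 0 0 -.7;0 0 0 0 0 0 -.7;0 0 0 0 0 0 -.7';python3 -m crank '0 0 0 0 0 0 -.7;0 0 0 0 0 0.03 -.7;0 0 0 0 0 0.075 -.7;0 0 0 0 0 0.12 -.7;0 0 0 0 0 0.12 -.7'
```

```text
time_s: 2.55
tcp_pos: [0.4891, 0.3196, 0.0166]
eef_rot: [180.0, 0.0, 160.6]
contact_force: [0.1, -0.1, -0.6]
finger_gap: 0.0732
time_s: 3.05
tcp_pos: [0.49, 0.3189, 0.0167]
eef_rot: [179.9, 0.1, 160.5]
contact_force: [-0.9, -0.0, 6.8]
finger_gap: 0.0226
time_s: 3.55
tcp_pos: [0.4933, 0.3202, 0.1426]
eef_rot: [179.5, 0.6, 160.5]
contact_force: [-0.4, -0.1, 0.3]
finger_gap: 0.0225
```

```bash
python3 -m crank '0 0 -8 .004 -.043 0 -.7;0 0 -16 .009 -.086 0 -.7;0 0 -24 .013 -.13 0 -.7;0 0 -32 .017 -.173 0 -.7;0 0 -40 .021 -.216 0 -.7'; python3 -m crank '0 0 -8 .004 -.043 0 -.7;0 0 -16 .004 -.043 0 -.7;0 0 -16 .004 -.043 0 -.7;0 0 -16 .004 -.043 0 -.7'; python3 - <<'E'
from h import *
print(monitor.observe()["tcp_pos"],monitor.observe()["eef_rot"])
s=snap("scene","s2.png")
c=s["color"][100:290,150:400]; cv2.imwrite("pics/sc2.png",cv2.cvtColor(cv2.resize(c,None,fx=3,fy=3,interpolation=cv2.INTER_CUBIC),cv2.COLOR_RGB2BGR))
s=snap("wrist","w2.png")
E
```

```text
time_s: 4.05
tcp_pos: [0.5099, 0.1009, 0.1351]
eef_rot: [-180.0, -0.0, 120.2]
contact_force: [0.3, -1.3, 1.3]
finger_gap: 0.0226
time_s: 4.45
tcp_pos: [0.514, 0.0597, 0.1351]
eef_rot: [-180.0, -0.0, 104.7]
contact_force: [0.4, -0.3, 0.4]
finger_gap: 0.0225
[0.51397061 0.05972772 0.1350508 ] [-1.79972074e+02 -2.59170612e-02  1.04728210e+02]
```

View pics/sc2.png

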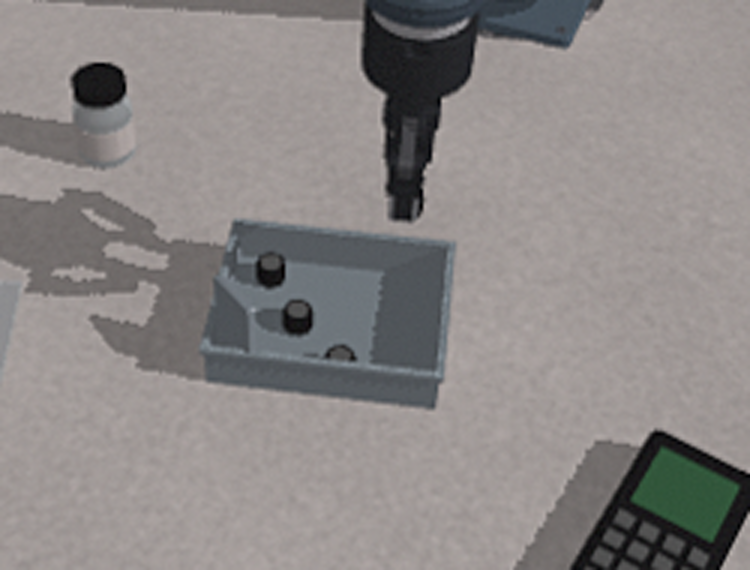

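View pics/w2.png

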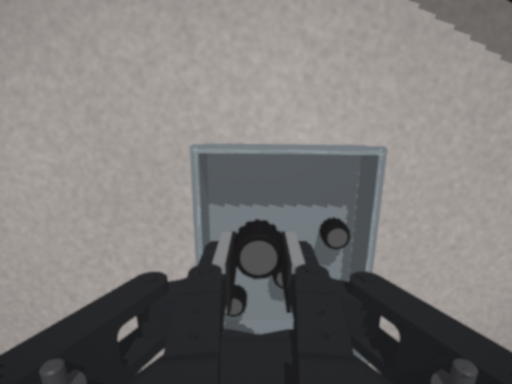

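The held cap at (258,257) is over the free end of the tote, level, and clear of the walls and of the cap at (335,235). I lower it and release.

```bash
python3 -m crank '0 0 0 0 0 -.03 -.7;0 0 0 0 0 -.06 -.7;0 0 0 0 0 -.09 -.7;0 0 0 0 0 -.1135 -.7;0 0 0 0 0 -.1135 -.7'; python3 -m crank '0 0 0 0 0 0 -.1;0 0 0 0 0 0 -.05;0 0 0 0 0 0 -.05;0 0 0 0 0 0 -.05;0 0 0 0 0 0 -.05'; python3 -m crank '0 0 0 0 0 0.03 -.05;0 0 0 0 0 .07 -.05;0 0 0 0 0 .11 -.05;0 0 0 0 0 .15 -.05;0 0 0 0 0 .15 0';python3 - <<'E'
from h import *
s=snap("wrist","w3.png")
s=snap("scene")
c=s["color"][100:290,150:400]; cv2.imwrite("pics/sc3.png",cv2.cvtColor(cv2.resize(c,None,fx=3,fy=3,interpolation=cv2.INTER_CUBIC),cv2.COLOR_RGB2BGR))
E
```

```text
time_s: 5.05
tcp_pos: [0.5119, 0.0608, 0.0191]
eef_rot: [-179.7, -0.1, 104.7]
contact_force: [-0.4, 0.1, -1.6]
finger_gap: 0.0228
time_s: 5.55
tcp_pos: [0.5147, 0.0595, 0.0225]
eef_rot: [179.9, 0.0, 104.5]
contact_force: [-0.3, -0.3, 0.5]
finger_gap: 0.0405
time_s: 6.05
tcp_pos: [0.5179, 0.0592, 0.178]
eef_rot: [179.4, 0.2, 104.5]
contact_force: [0.5, -0.2, -0.3]
finger_gap: 0.0429
```

View pics/w3.png

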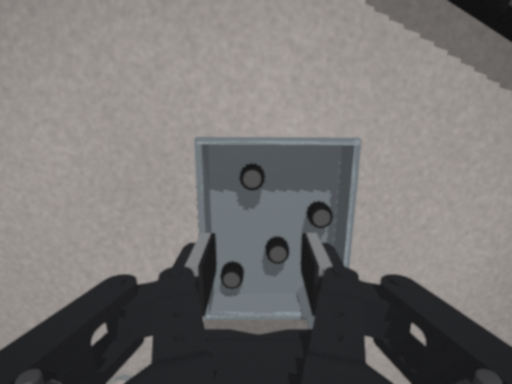

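View pics/sc3.png

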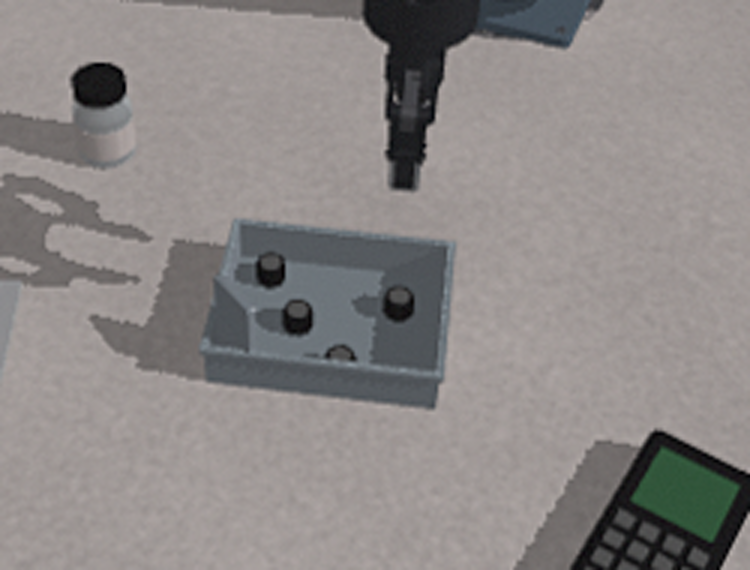

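All four caps stand in the flat tote; the stray is at wrist pixel (252,177) and let go. Next is the grip tab.

```bash
python3 -m crank '0 0 -8 .02 -.02 0 0.2;0 0 -16 .04 -.04 0 .2;0 0 -24 .06 -.06 0 .2;0 0 -32 .08 -.08 0 .2;0 0 -40 .099 -.098 0 .2'; python3 -m crank '0 0 -5.3 0 0 -.02 .2;0 0 -5.3 0 0 -.03 .2;0 0 -5.3 0 0 -.03 .2;0 0 -5.3 0 0 -.03 .2'; python3 - <<'E'
from h import *
o=monitor.observe();print(o["tcp_pos"],o["eef_rot"],o["joint_positions"].round(1))
s=snap("wrist","w4.png")
P,_=world(s,np.ones((384,512),bool))
o=s["_st"]
for nm in ("wrist","top"):
    s=snap(nm) ; P,_=world(s,np.ones((384,512),bool))
    w=P[(abs(P[:,0]-.613)<.05)&(abs(P[:,1]+.038)<.05)&(P[:,2]>.06)&(P[:,2]<.09)]
    if len(w): print(nm,len(w),w.mean(0),cv2.minAreaRect((w[:,:2]*1000).astype(np.float32)))
E
```

```text
time_s: 6.65
tcp_pos: [0.613, -0.0393, 0.1696]
eef_rot: [-179.8, 0.0, 64.2]
contact_force: [0.3, 1.0, 0.6]
finger_gap: 0.0513
time_s: 7.05
tcp_pos: [0.6124, -0.0379, 0.141]
eef_rot: [-179.9, 0.0, 59.4]
contact_force: [0.0, 0.1, 0.1]
finger_gap: 0.0511
[ 0.61242863 -0.03785421  0.14101681] [-1.79875333e+02  3.33094905e-02  5.93673502e+01] [-13.9  25.9  86.5   0.   67.7  16.7]
wrist 864 [ 0.61372987 -0.03394055  0.08292012] ((612.218505859375, -36.266170501708984), (46.2186164855957, 7.690912246704102), 59.157161712646484)
```

View pics/w4.png

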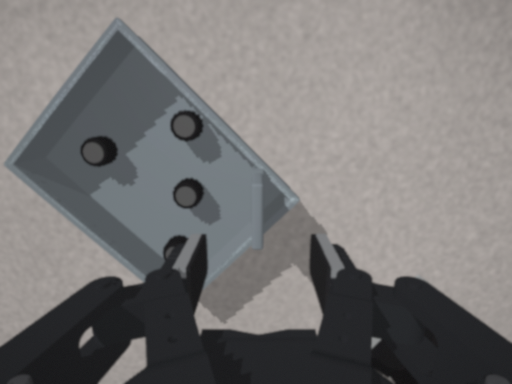

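The tab (column 258, rows 170–245) sits midway between the jaws and the plate is aligned with the pads. The wrist measures it at (0.612, -0.036), 59.2°. I descend and grip at 100 N.

```bash
python3 -m crank '0 0 0 0 0 -.03 0.2;0 0 0 0 0 -.06 .2;0 0 0 0 0.001 -.0815 .2;0 0 0 0 .001 -.0815 .2;0 0 0 0 .001 -.0815 0' 100; python3 -m crank '0 0 0 0 0 0 -.5;0 0 0 0 0 0 -1;0 0 0 0 0 0 -1;0 0 0 0 0 0 -1;0 0 0 0 0 0 -1' 100;python3 -m crank '0 0 0 0 0 0 -1;0 0 0 0 0 0 -1;0 0 0 0 0 0.01 -1;0 0 0 0 0 0.02 -1;0 0 0 0 0 0.03 -1' 100
```

```text
time_s: 7.7
tcp_pos: [0.6137, -0.0373, 0.0611]
eef_rot: [180.0, -0.0, 59.3]
contact_force: [0.6, 0.7, -0.5]
finger_gap: 0.0429
time_s: 8.2
tcp_pos: [0.6143, -0.0377, 0.0621]
eef_rot: [179.8, -0.1, 59.2]
contact_force: [-0.8, 0.7, 5.5]
finger_gap: 0.007
time_s: 8.7
tcp_pos: [0.6133, -0.0375, 0.0912]
eef_rot: [180.0, 0.0, 59.2]
contact_force: [0.2, -0.6, -2.5]
finger_gap: 0.0067
```

Holding (gap 7 mm). I lift further and check.

```bash
python3 -m crank '0 0 0 0 0 .02 -1;0 0 0 0 0 .045 -1;0 0 0 0 0 0.07 -1;0 0 0 0 0 0.095 -1;0 0 0 0 0 0.12 -1' 100;python3 -m crank '0 0 0 0 0 0.01 -1;0 0 0 0 0 0.01 -1' 100; python3 - <<'E'
from h import *
o=monitor.observe();print(o["tcp_pos"],o["eef_rot"],o["joint_positions"].round(1),o["contact_force"])
s=snap("scene")
c=s["color"][60:290,150:400]; cv2.imwrite("pics/sc5.png",cv2.cvtColor(cv2.resize(c,None,fx=2.5,fy=2.5,interpolation=cv2.INTER_CUBIC),cv2.COLOR_RGB2BGR))
E
```

```text
time_s: 9.2
tcp_pos: [0.6131, -0.0374, 0.2121]
eef_rot: [180.0, -0.0, 59.2]
contact_force: [0.6, -0.4, -1.8]
finger_gap: 0.0065
time_s: 9.4
tcp_pos: [0.6142, -0.0376, 0.2224]
eef_rot: [179.8, -0.1, 59.2]
contact_force: [-0.1, 0.7, -3.3]
finger_gap: 0.007
[ 0.61416606 -0.03761878  0.22237524] [ 1.79784454e+02 -6.46811729e-02  5.92334489e+01] [-13.9  22.1  80.4  -0.   77.2  16.9] [-0.08624548  0.71587082 -3.30523532]
```

View pics/sc5.png

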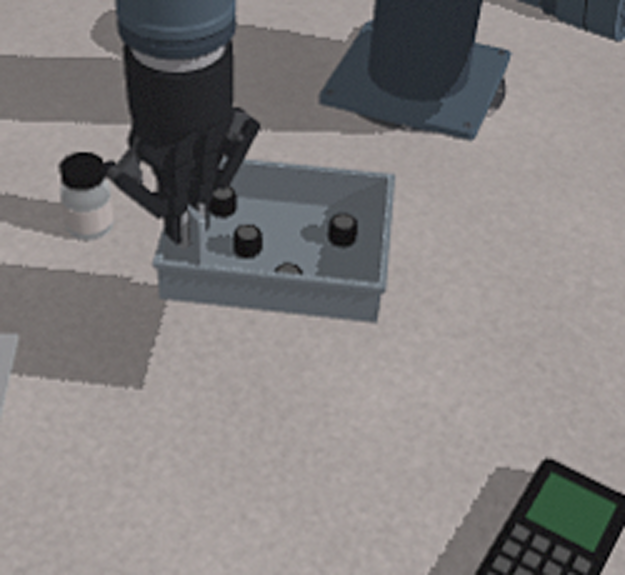

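The tote hangs level about 16 cm up, with all caps inside. I now tip it in steps, low corner toward (-x,-y).

```bash
python3 -m crank '-2 -3.4 0 0 0 0 -1;-4 -6.8 0 0 0 0 -1;-6 -10.2 0 0 0 0 -1;-8 -13.6 0 0 0 0 -1;-10 -16.9 0 0 0 0 -1' 100;python3 -m crank '-1.6 -2.7 0 0 0 0 -1;-3.2 -5.4 0 0 0 0 -1;-4.8 -8.1 0 0 0 0 -1;-6.4 -10.8 0 0 0 0 -1;-8 -13.3 0 0 0 0 -1' 100;python3 -m crank '0 0 0 0 0 0 -1;0 0 0 0 0 0 -1;0 0 0 0 0 0 -1;0 0 0 0 0 0 -1;0 0 0 0 0 0 -1' 100; python3 - <<'E'
from h import *
o=monitor.observe();print(o["tcp_pos"],o["eef_rot"],o["joint_positions"].round(1),o["contact_force"])
z=R.from_euler('xyz',o["eef_rot"],degrees=True).as_matrix()[:,2];print(z,np.degrees(np.arccos(-z[2])))
for n in("scene","top"):
    s=snap(n)
    c=s["color"][60:290,150:400]; cv2.imwrite(f"pics/{n}6.png",cv2.cvtColor(cv2.resize(c,None,fx=2.5,fy=2.5,interpolation=cv2.INTER_CUBIC),cv2.COLOR_RGB2BGR))
E
```

```text
time_s: 9.95
tcp_pos: [0.6119, -0.0371, 0.2181]
eef_rot: [160.4, 0.0, 59.2]
contact_force: [-0.3, -0.3, -3.3]
finger_gap: 0.0069
time_s: 10.45
tcp_pos: [0.6116, -0.0371, 0.2177]
eef_rot: [145.0, 0.1, 59.3]
contact_force: [0.1, -0.0, -2.0]
finger_gap: 0.0065
time_s: 10.95
tcp_pos: [0.6136, -0.0377, 0.2205]
eef_rot: [144.8, 0.0, 59.2]
contact_force: [-0.4, -0.5, -3.0]
finger_gap: 0.0073
[ 0.61364276 -0.03773395  0.2204776 ] [1.44844822e+02 9.52984436e-03 5.92162675e+01] [ -6.2   9.  108.3 -26.2  32.9  43. ] [-0.42755515 -0.47829094 -3.0024412 ]
[ 0.4945971  -0.29480704 -0.81759557] 35.15517953890587
```

View pics/scene6.png

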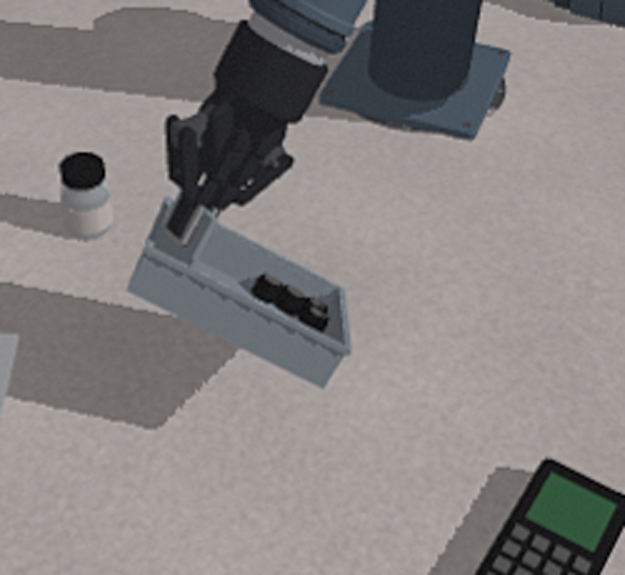

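View pics/top6.png

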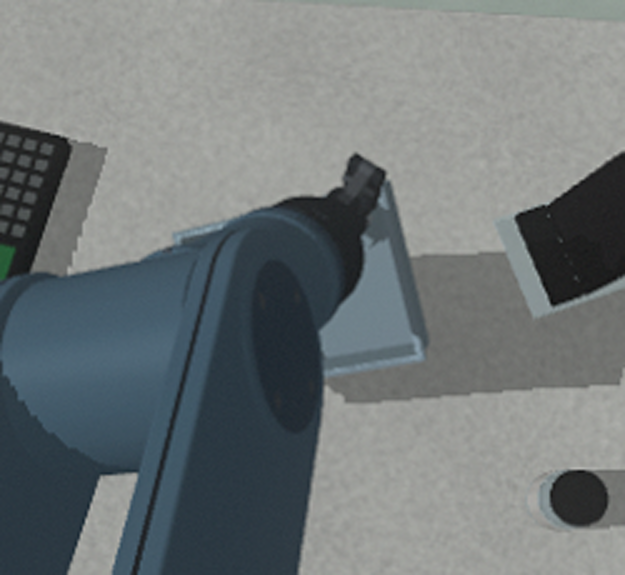

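The tote is tipped 35° and the caps are gathering as a row near scene6 pixels (265–325, 290–315). I give them more time, then measure their distance from the corner.

```bash
for i in 1 2 3; do python3 -m crank '0 0 0 0 0 0 -1;0 0 0 0 0 0 -1;0 0 0 0 0 0 -1;0 0 0 0 0 0 -1;0 0 0 0 0 0 -1' 100|tail -1;done; cat > m.py <<'E'
from h import *
import sys
o=monitor.observe(); Rt=R.from_euler('xyz',o["eef_rot"],degrees=True).as_matrix()
# tote axes from tool: tool y ~ along diag d (sign), tool z = -tote z
tz=-Rt[:,2]; d=Rt[:,1]*np.sign(Rt[0,1]); w=np.cross(tz,d) # d=(1,1)/r2 ; w=(-1,1)/r2
tx=(d-w)/2**.5; ty=(d+w)/2**.5; RT=np.c_[tx,ty,tz]
tab=np.array(o["tcp_pos"])+tz*.0055
org=tab-RT@[.069,.049,.066]
print("org",org,"foot",org+RT@[-.09,-.07,0],"tilt",np.degrees(np.arccos(tz[2])))
for n in("wrist","scene"):
    s=snap(n)
    P,uv=world(s,np.ones((384,512),bool)); Q=(P-org)@RT
    c=s["color"][uv[:,1],uv[:,0]].max(1)
    ins=(abs(Q[:,0])<.1)&(abs(Q[:,1])<.08)
    rim=ins&(Q[:,2]>.037)&(Q[:,2]<.047); print(n,"rim",rim.sum(),Q[rim].min(0).round(3),Q[rim].max(0).round(3))
    fl=ins&(Q[:,2]<.012)&(Q[:,2]>-.01)&(abs(Q[:,0])<.06)&(abs(Q[:,1])<.04);print("floor",fl.sum(),np.median(Q[fl],0).round(4))
    cp=ins&(Q[:,2]>.017)&(Q[:,2]<.031)&(abs(Q[:,0])<.088)&(abs(Q[:,1])<.068)&(c<90)
    q=Q[cp][:,:2]; print("cap tops",len(q))
    if len(q):
        print(q.min(0),q.max(0))
        if len(q)>20:
            for k in(3,4):
                e,_,C=cv2.kmeans(q.astype(np.float32),k,None,(3,100,1e-6),10,cv2.KMEANS_PP_CENTERS); print(k,e/len(q)*1e6,C.round(4).tolist(),np.hypot(C[:,0]+.087,C[:,1]+.067).round(3))
    cv2.imwrite(f"pics/{n}{sys.argv[1]}.png",cv2.cvtColor(s["color"] if n=="wrist" else cv2.resize(s["color"][120:230,190:310],None,fx=5,fy=5,interpolation=cv2.INTER_CUBIC),cv2.COLOR_RGB2BGR))
E
python3 m.py 7
```

```text
finger_gap: 0.007
finger_gap: 0.0069
finger_gap: 0.0067
org [ 0.59182944 -0.00826411  0.12279809] foot [0.51956277 0.05117113 0.05764457] tilt 35.15808943005231
wrist rim 6555 [-0.095 -0.075  0.037] [0.093 0.072 0.047]
floor 20842 [-0.0052  0.0033  0.0002]
cap tops 3308
[-0.08799986 -0.06799146] [0.08720555 0.06382221]
3 313.88829808777547 [[-0.03720000013709068, -0.0502999983727932], [-0.08749999850988388, 0.036400001496076584], [0.08659999817609787, 0.059300001710653305]] [0.053 0.103 0.215]
4 201.780800687126 [[-0.08749999850988388, 0.036400001496076584], [-0.02979999966919422, -0.054499998688697815], [0.08659999817609787, 0.059300001710653305], [-0.05689999833703041, -0.03909999877214432]] [0.103 0.059 0.215 0.041]
scene rim 484 [-0.092 -0.075  0.037] [0.094 0.077 0.047]
floor 1 [-0.0245 -0.0387  0.0118]
cap tops 191
[-0.08631361 -0.06756847] [-0.01436359  0.06737822]
3 250.6120863264134 [[-0.07890000194311142, -0.013399999588727951], [-0.034699998795986176, -0.049800001084804535], [-0.07500000298023224, -0.04989999905228615]] [0.054 0.055 0.021]
4 175.2519423484836 [[-0.034699998795986176, -0.049800001084804535], [-0.07689999788999557, -0.02539999969303608], [-0.07490000128746033, -0.052799999713897705], [-0.08259999752044678, 0.008700000122189522]] [0.055 0.043 0.019 0.076]
```

```bash
ls pics
```

```text
s2.png
sc1.png
sc2.png
sc3.png
sc5.png
scene0.png
scene6.png
scene7.png
t.png
top0.png
top1.png
top6.png
w1.png
w2.png
w3.png
w4.png
wrist7.png
```

View pics/wrist7.png

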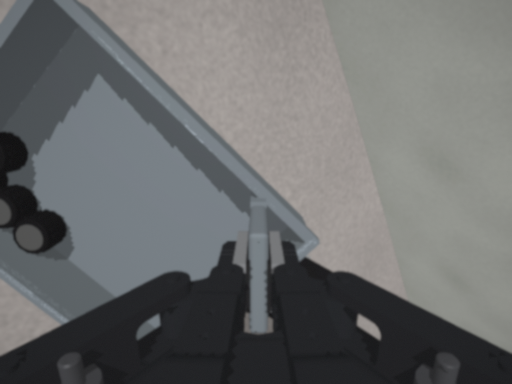

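View pics/scene7.png

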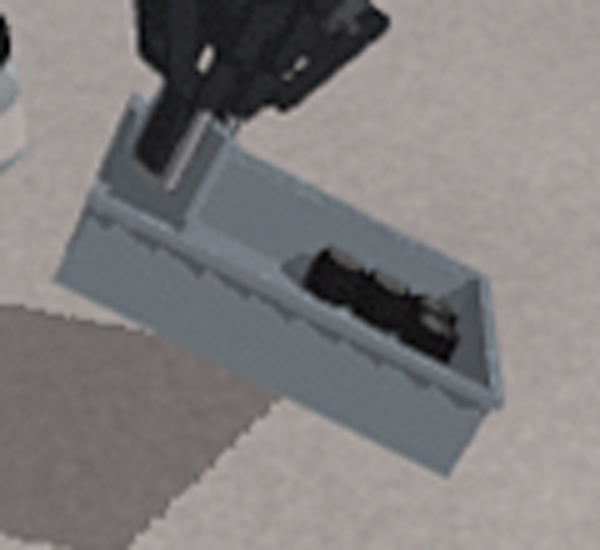

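```bash
cat > m2.py <<'E'
from h import *
o=monitor.observe(); Rt=R.from_euler('xyz',o["eef_rot"],degrees=True).as_matrix()
tz=-Rt[:,2]; d=Rt[:,1]*np.sign(Rt[0,1]); w=np.cross(tz,d)
RT=np.c_[(d-w)/2**.5,(d+w)/2**.5,tz]; org=np.array(o["tcp_pos"])+tz*.0055-RT@[.069,.049,.066]
im=np.zeros((480,600,3),np.uint8)
for k,n in enumerate(("wrist","scene")):
    s=snap(n); P,uv=world(s,np.ones((384,512),bool)); Q=(P-org)@RT
    m=(abs(Q[:,0])<.1)&(abs(Q[:,1])<.08)&(Q[:,2]>-.005)&(Q[:,2]<.05)
    # order by height so the highest is drawn last
    idx=np.nonzero(m)[0]; idx=idx[np.argsort(Q[idx,2])]
    im=np.zeros((480,600,3),np.uint8)
    for i in idx:
        cv2.circle(im,(int(300+Q[i,0]*3000),int(240-Q[i,1]*3000)),2 if n=="wrist" else 4,s["color"][uv[i,1],uv[i,0]][::-1].tolist(),-1)
    cv2.imwrite(f"pics/map_{n}.png",im)
E
python3 m2.py
```

```text
(no output)
```

View pics/map_wrist.png

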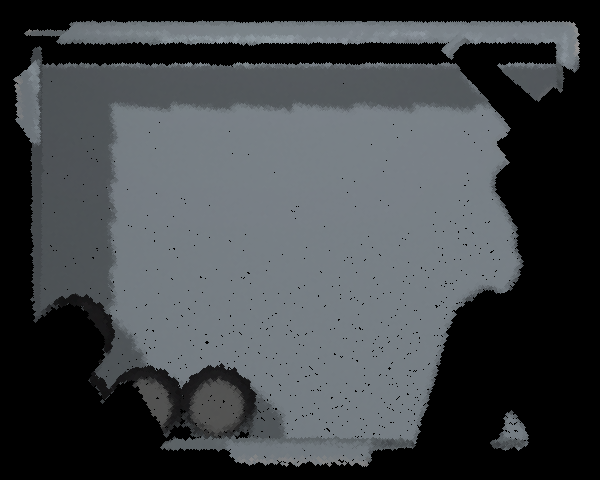

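View pics/map_scene.png

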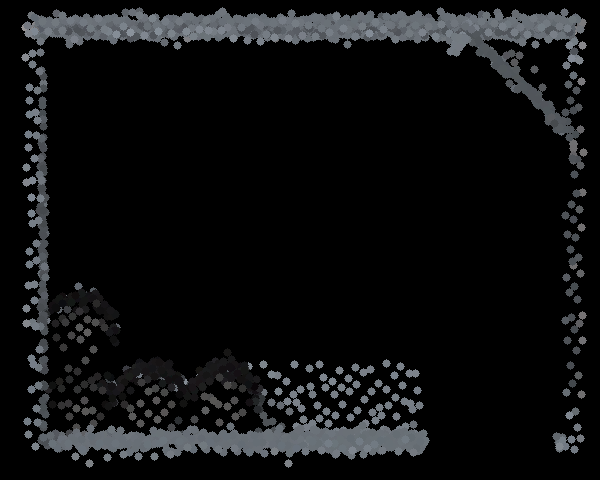

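The tote-frame maps show all four caps packed in the (-x,-y) corner:

| Cap | Map pixel | Position in tote (mm) |
|---|---|---|
| 1 | (75,403) | (-75,-54), hidden from the wrist camera but seen by the scene camera |
| 2 | (148,403) | (-51,-54) |
| 3 | (218,403) | (-27,-54) |
| 4 | (75,333) | (-75,-31) |

The farthest is about 61 mm from the corner. The foot is about 58 mm up and the tilt is 35°.

```bash
python3 -m crank '0 0 0 0 0 0 -1;0 0 0 0 0 0 -1;0 0 0 0 0 0 -1' 100; python3 - <<'E'
from h import *
o=monitor.observe();print(o["time_s"],o["dq"].round(2),o["finger_gap"])
s=snap("top"); P,_=world(s,np.ones((384,512),bool))
print(env.finish_job())
E
```

```text
time_s: 13.05
tcp_pos: [0.6133, -0.0374, 0.2203]
eef_rot: [144.8, 0.0, 59.2]
contact_force: [-0.2, -0.5, -2.9]
finger_gap: 0.0067
13.05 [ 0.01  0.03 -0.03 -0.08 -0.07 -0.11] 0.006742254442462923
the job is handed in; nothing more can be done
None
```

I put the stray cap in the flat tote and let go of it. Then I gripped the tab at 100 N, lifted the tote, tipped it 35° and handed in at about 13 s with it held still in the air.

- **Pose:** the last readings gave a tilt of 35.2°, the lowest corner about 58 mm above the bench, joints at rest and the gripper gap steady near 7 mm on the tab.
- **Caps:** all four sit in the corner opposite the tab, the farthest about 61 mm from it against the 90 mm limit. The cap right in the corner was out of the wrist camera's view, so only the scene camera showed it.
- **Bystanders:** I never touched the jar, keypad or holder, and they looked unmoved where they showed in the later pictures. I did not measure their positions again.
- **Failed check:** my automatic cap-position clustering failed because wall shadows confused it. I read the cap positions from the tote-frame maps of both cameras instead; for the caps both could see, the two maps agreed.

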